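# Lock the blade cover onto the vegetable slicer

## Task

Put the orange blade cover on the vegetable slicer so it can be stored safely: lower its two keyholes over the two mushroom studs of the blade carriage until it lies flat, then slide it the way its arrow points until the yellow spring catch clicks up into its window. Let go and leave it locked and flat, with the mug, jars and tin left where they are.

Things in the scene. Friction and masses are not known exactly. Their poses are not given: they have to be found in the camera images.
- slicer: Vegetable slicer fixed on the worktop: white deck 250 x 104 mm, top at z = 35 mm, green side rails, black grab handle at its -X end. Origin on the worktop under its centre; X along its length, the way the cover must slide to lock; Y across; Z up. A dark steel blade carriage, 124 x 92 mm, lies on the deck, flat top at z = 38 mm. A bread bin (180 mm high) stands behind, from x = 0.6 m.
- carriage_mid (a point): Point of the slicer, 38 mm over its origin (carriage top). Two steel mushroom studs stand on it at Y = +30 and -30 mm: heads 15 mm wide, 6.5 to 10.5 mm above this point; shanks 7 mm. The carriage is clamped where last set: the studs' line lies anywhere from 16 mm behind to 16 mm ahead (X) of this point. This is not reported: see it, or feel for it by setting the cover down lightly.
- cover: Loose orange blade cover lying flat on the worktop: plate 140 x 96 x 4 mm, about 0.2 kg (varies). Origin at the centre of its underside; X is the way its white arrow points, Y across, Z up. It goes on with its X along the slicer's X, and lies flat when its origin is 38 mm over the worktop. Home, its origin is 9.5 mm ahead (+X) of the studs' line, shanks at the slot ends.
- cover_grip (a point): Middle of the top of the black grip bar on the cover's centre, 37.5 mm above the cover's origin. The bar is 14 mm thick in the cover's X and 36 mm long in its Y.
- cover_entries (a point): Underside of the cover midway between its keyhole entries, at X = +9 mm. The entries, at Y = +30 and -30 mm, are octagons 19 mm wide that go over the stud heads; from each a slot 10 mm wide runs towards -X and ends 22 mm from the entry's centre, so the slide to lock is about 18 mm.
- cover_window (a point): Underside of the cover at the centre of the catch window, at X = +38.5 mm, Y = 0; the window measures 14 mm (X) by 20 mm (Y).
- catch (a joint): Yellow spring catch, 10 x 16 mm, on the carriage 48 mm ahead (+X) of the studs' line at Y = 0, standing 5 mm proud. In m: 0 = up, about 0.005 = pressed flush under the cover (takes about 2.5 N). It springs up into the cover's window within 2 mm of home and then keeps the cover from sliding back.
- mug: Green and white mug, 78 x 116 x 101 mm, behind the work. Origin under its base. Leave alone.
- pepper: Small glass jar with a red cap, 41 mm across, 105 mm high, behind the work. Origin under its base. Leave alone.
- fish_tin: Flat tin with a teal label, 86 mm across, 40 mm high, left of the work. Origin under its base. Leave alone.
- honey: Jar with a dark brown lid, 64 mm across, 99 mm high, right of the work. Origin under its base. Leave alone.

How it is judged:
By the outcome, as a careful person would: the job done as asked, in the order asked, and still so for the second after the job is handed in, with the robot touching nothing.
It also fails if it takes over 54 s, if anything falls off the work surface, if the arm or the gripper's body presses on something with over 40 N, if the wrist force passes 120 N, or if a joint passes its speed limit or range.

## Robot

A 6-joint arm with a two-finger parallel gripper is mounted at the origin on a cart in front of the work surface, level with it; the furniture and walls round the work are solid. World frame = base frame: x ahead of the robot, y to its left, z up, the work surface at z = 0. Lengths are in m, angles in degrees, forces in N, time in s.
With the tool pointing down it reaches from about 0.3 to 0.75 m from the base axis. Payload 8.5 kg.
Tool frame: the origin (TCP) lies at the very end of the fingers, on their centre line; the grasp point (between the pads) lies 19 mm behind it (env.hold_point_z is the distance from the TCP to the grasp point, in m); z points along the fingers, y is the line along which they close (so a half turn about z gives the same grasp; the last joint's range is limited). The gripper opens to 85 mm and grips with 20 to 120 N. Pads are 22 mm wide; open, the fingers measure 114 mm over their backs; the gripper's body (76 mm by 85 mm) begins 54 mm behind the grasp point. The pads swing forward as they close: fully open they stand 13 mm farther back than shut.
Start: joints at [-12.336, 21.807, 74.336, -0, 83.858, -12.336], TCP at [0.55, 0, 0.231] pointing down, gripper open.
Joint ranges: [-178.18, 178.18], [-50.72, 133.34], [12.68, 142.11], [-81.47, 261.47], [9.98, 163.14], [-165.26, 165.26]. Speed limits (degrees/s): [136.94, 136.94, 180, 180, 180, 180].

## Interface

Orientations are given as a 3x3 rotation matrix whose columns are the frame's x, y, z axes.
In Python, from rig import env, optics gives the robot as it stands.
- The arm moves only by the shell command python3 -m jog 'ROWS' [OPENING] [FORCE]. ROWS is JSON, a list of rows, each an object with "linear": the shift along the tool's x, y, z in units of 40 mm (1.0 is 40 mm), a list of three; "roll": the turn about the tool's z in units of 5 degrees (1.0 is 5 degrees). A call has 1 to 12 rows; each row shifts and turns the commanded pose from where the row before left it, along the tool's axes as they then stand; what a row does not reach is not made up. A row lasts 1/12 s, in which the tool goes at most 41.7 mm and 7.16 degrees, less where a joint would pass 70% of its speed; a pose out of reach is approached as far as the arm can. A call is refused whole if a number of a shift passes 1 or a number of a turn 1, either way. A call with a gripper value outside its range is refused whole. OPENING is the opening, from -1 (shut) to 1 (fully open), set as the call begins (- or left out, the last holds). The fingers move at their own pace and stop on an object; FORCE is the grip in N (left out, the last holds). Time passes only in rows, so rows that do not move let the fingers close. It gives the time, the measured TCP pose, the force, the opening and the grip force at its end, in the units of the state.
- env.observe(): the state, without advancing time (a new reading comes with each control period).
- optics.get_image(name): name is "scene" or "side" or "wrist"; returns the picture (480x640x3 uint8, red, green, blue); there is no depth.
- optics.calibration(name): a dict with "fov_y" (degrees; the focal length in pixels is half the picture's height over the tangent of half this angle, whatever the lens; pixels are square), "cx", "cy" (the principal point, pixels), "D" ([k1, k2, p1, p2, k3] as OpenCV has them; the pictures are not rectified), "T" (4x4, takes a point from camera to world coordinates). Camera axes: x right, y down, z forward; pixel columns grow to the right and rows downward; lengths in m; the calibration is good to about 2 mm. A picture is of the moment at which its call begins: read the wrist's pose just before it. calibration takes no time and is no camera call; for the wrist camera it gives the pose at the moment of the call.
- env.close_job(): hands the job in; it is judged then, once.
The state is a dict: "time_s": time; "q": joint angles; "qvel": joint speeds; "joint_efforts": joint torques, N m; "position": TCP position; "tool_rot": TCP orientation; "ft_force": force on the tool from outside, world axes, zero at the start; "wrist_torque": the same for the moment, N m; "grip_width": finger opening in m; "gripper_force": force on a finger pad.
Only numpy, scipy, OpenCV 4.12 (cv2) and the standard library are available. Lean on these libraries where they do the work, as an engineer would, in place of code of your own. Each camera call takes 0.05 s, during which the arm holds its last target. There are 200 camera calls.

## Working session

There is one attempt and no reset: what is moved stays moved. The work goes in short steps, Python scripts to look and compute and a shell command to move; the robot and the scene stay as the last step left them, time stands still between calls to the robot, and variables do not carry over. Pictures are saved under pics/ and viewed, at most 10 in all, crops included, and the job is handed in when it is done.

```bash
mkdir -p pics; ls
python3 - <<'E'
from rig import env, optics
import cv2, numpy as np
ims=[]
for n in ["scene","side","wrist"]:
    c=optics.calibration(n); print(n,c["fov_y"],c["cx"],c["cy"],c["D"],np.round(c["T"],3).tolist())
    im=optics.get_image(n)[:,:,::-1]; cv2.imwrite(f"pics/{n}0.png",im)
s=env.observe(); print(s["tool_rot"],s["position"],s["time_s"],s["grip_width"],env.hold_point_z)
E
```

```text
pics
scene 42.24989177871742 319.5891395519727 251.66909614923537 [-0.20891373  0.          0.          0.          0.        ] [[-0.877, -0.197, 0.439, -0.281], [-0.48, 0.399, -0.781, 1.452], [-0.022, -0.896, -0.444, 0.883], [0.0, 0.0, 0.0, 1.0]]
side 52.270592815519194 317.85412603905587 237.83183252737237 [-0.03463885  0.          0.          0.          0.        ] [[0.995, -0.09, 0.047, 0.485], [-0.101, -0.89, 0.445, -0.533], [0.001, -0.447, -0.895, 1.132], [0.0, 0.0, 0.0, 1.0]]
wrist 68.6264981352492 324.66455172006573 236.2816048460022 [-0.05222271  0.          0.          0.          0.        ] [[1.0, 0.001, -0.003, 0.55], [-0.0, -0.96, -0.279, 0.07], [-0.003, 0.279, -0.96, 0.373], [0.0, 0.0, 0.0, 1.0]]
[[-6.54823654e-05  9.99999458e-01 -1.03915744e-03]
 [ 9.99999971e-01  6.57215056e-05  2.30096475e-04]
 [ 2.30164645e-04 -1.03914234e-03 -9.99999434e-01]] [5.49788648e-01 6.08085743e-05 2.30861462e-01] 0.15 0.08549669244104113 0.0187
```

View pics/scene0.png

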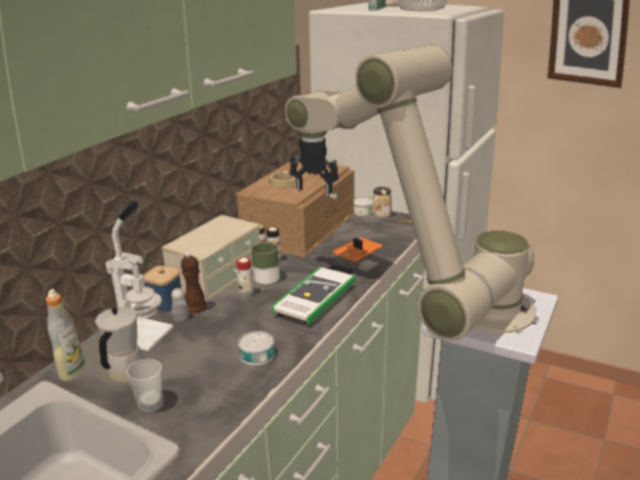

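View pics/wrist0.png

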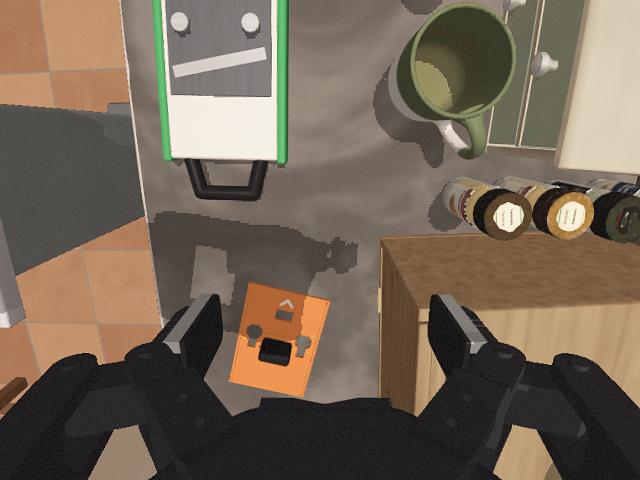

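The wrist view shows the slicer (handle at about (227,180), studs at (180,22) and (250,22)) with its +X along world +y. The cover, with its grip at about (275,352), has its arrow pointing roughly the same way, slightly turned. Next is the side view.

Run:
```python
import cv2
im=cv2.imread("pics/side0.png"); cv2.imwrite("pics/side0b.png",im)
w=cv2.imread("pics/wrist0.png")
cv2.imwrite("pics/w0c.png",cv2.resize(w[260:410,200:360],None,fx=3.75,fy=3.75,interpolation=cv2.INTER_CUBIC))
```

```text
(no output)
```

View pics/side0.png

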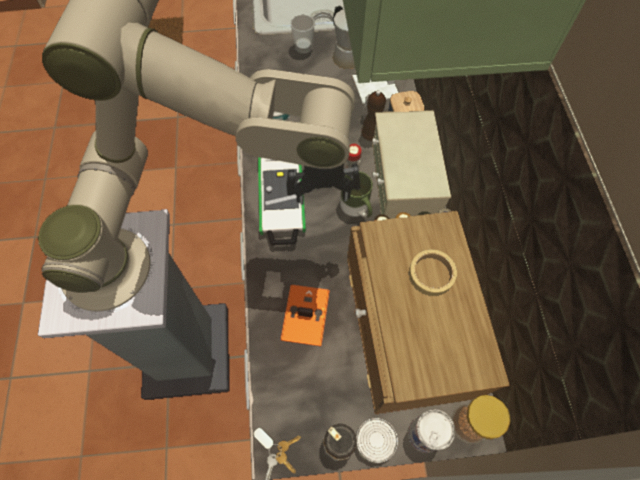

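View pics/w0c.png

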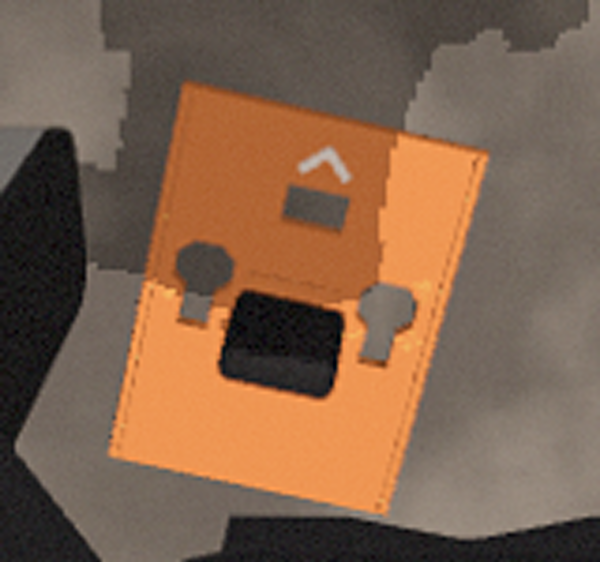

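Cover plate corners in the 3.75× crop: TL (184,82), TR (488,153), BR (388,514), BL (110,455). The arrow points up and slightly right. In the side view the slicer is at (282,200) and the cover at (305,315). Next, an enlarged crop of the slicer.

```bash
cat > h.py <<'E'
import numpy as np, cv2
def ray(c,px,z):
    f=240/np.tan(np.radians(c["fov_y"]/2)); K=np.array([[f,0,c["cx"]],[0,f,c["cy"]],[0,0,1]])
    u=cv2.undistortPointsIter(np.array(px,float).reshape(-1,1,2),K,np.array(c["D"]),None,None,(3,100,1e-12)).reshape(-1,2)
    T=np.array(c["T"]); d=np.c_[u,np.ones(len(u))]@T[:3,:3].T; o=T[:3,3]
    return (o+d*((z-o[2])/d[:,2])[:,None])[:,:2]
def proj(c,P):
    f=240/np.tan(np.radians(c["fov_y"]/2)); K=np.array([[f,0,c["cx"]],[0,f,c["cy"]],[0,0,1]])
    T=np.linalg.inv(np.array(c["T"])); 
    return cv2.projectPoints(np.array(P,float).reshape(-1,1,3),cv2.Rodrigues(T[:3,:3])[0],T[:3,3],K,np.array(c["D"]))[0].reshape(-1,2)
E
python3 - <<'E'
import cv2, numpy as np
from rig import optics
from h import *
c=optics.calibration("wrist")
crop=np.array([[184,82],[488,153],[388,514],[110,455]],float)
px=(crop+.5)/3.75-.5+[200,260]
P=ray(c,px,.004); print(np.round(P,4).tolist())
print("centre",P.mean(0), "sides",[np.linalg.norm(P[i]-P[i-1]) for i in range(4)])
d=(P[0]+P[1]-P[2]-P[3]); print("X dir deg",np.degrees(np.arctan2(d[1],d[0])))
ent=np.array([[204,268],[387,310]],float); E=ray(c,(ent+.5)/3.75-.5+[200,260],.004); print("entries",E)
w=cv2.imread("pics/wrist0.png")
cv2.imwrite("pics/w0s.png",cv2.resize(w[0:210,145:300],None,fx=2.85,fy=2.85,interpolation=cv2.INTER_CUBIC))
E
```

```text
[[0.4621, -0.091], [0.5546, -0.1144], [0.5212, -0.2506], [0.428, -0.2274]]
centre [ 0.4914907  -0.17084759] sides [np.float64(0.14062286467849006), np.float64(0.0954288529534701), np.float64(0.14019483699917856), np.float64(0.09601807029748195)]
X dir deg 76.07620575226404
entries [[ 0.46436794 -0.15522815]
 [ 0.52242779 -0.17025327]]
```

View pics/w0s.png

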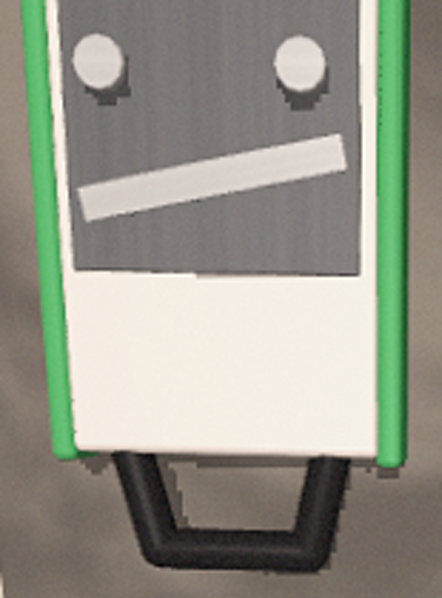

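Stud head tops in the 2.85× crop: (99,61) and (301,62). Deck corners: (77,447) and (377,455). Carriage rear corners: (75,268) and (359,275).

Run:
```python
import numpy as np
from rig import optics
from h import *
c=optics.calibration("wrist")
f=lambda p,z: ray(c,(np.array(p,float)+.5)/2.85-.5+[145,0],z)
S=f([[99,60.5],[301,62]],.0485);D=f([[77,447],[377,455]],.035);C=f([[75,268],[359,275]],.038);L=f([[62,3],[75,268]],.038)
for n,p in zip("SDCL",(S,D,C,L)):
    v=p[1]-p[0];print(n,np.round(p,4).tolist(),p.mean(0).round(4),np.linalg.norm(v).round(4),np.degrees(np.arctan2(v[1],v[0])).round(2))
```

```text
S [[0.4272, 0.1636], [0.487, 0.162]] [0.4571 0.1628] 0.0598 -1.59
D [[0.4033, 0.0508], [0.5038, 0.0475]] [0.4535 0.0491] 0.1006 -1.87
C [[0.4099, 0.1068], [0.5004, 0.1036]] [0.4552 0.1052] 0.0905 -2.06
L [[0.4132, 0.1829], [0.4099, 0.1068]] [0.4116 0.1449] 0.0762 -92.45
```

```bash
python3 -m jog '[{"linear":[-0.534,-0.182,0.31],"roll":0},{"linear":[-0.534,-0.182,0.31],"roll":0},{"linear":[-0.534,-0.182,0.31],"roll":0},{"linear":[-0.534,-0.182,0.31],"roll":0},{"linear":[-0.534,-0.182,0.31],"roll":0},{"linear":[-0.534,-0.182,0.31],"roll":0},{"linear":[-0.534,-0.182,0.31],"roll":0},{"linear":[-0.534,-0.182,0.31],"roll":0},{"linear":[0,0,0],"roll":-1},{"linear":[0,0,0],"roll":-1},{"linear":[0,0,0],"roll":-1},{"linear":[0,0,0],"roll":-1}]' 0.5 40
python3 -m jog '[{"linear":[0,0,0],"roll":-1},{"linear":[0,0,0],"roll":-1},{"linear":[0,0,0],"roll":-1},{"linear":[0,0,0],"roll":-1},{"linear":[0,0,0],"roll":-1},{"linear":[0,0,0],"roll":-1},{"linear":[0,0,0],"roll":-1},{"linear":[0,0,0],"roll":-1},{"linear":[0,0,0],"roll":-1},{"linear":[0,0,0],"roll":-1},{"linear":[0,0,0],"roll":-1},{"linear":[0,0,0],"roll":-0.22}]'
python3 -m jog '[{"linear":[0,0,0],"roll":0},{"linear":[0,0,0],"roll":0},{"linear":[0,0,0],"roll":0}]'
python3 - <<'E'
from rig import env,optics; import cv2,numpy as np
from h import *
s=env.observe(); print(s["position"],np.round(s["tool_rot"],4).tolist(),s["ft_force"])
cv2.imwrite("pics/w1.png",optics.get_image("wrist")[:,:,::-1]); c=optics.calibration("wrist")
print(proj(c,[[.4915,-.1708,.0375],[.4621,-.091,.004],[.5546,-.1144,.004],[.5212,-.2506,.004],[.428,-.2274,.004]]).round(1).tolist())
E
```

```text
time_s: 1.15
position: [0.4915, -0.171, 0.1318]
tool_rot: [[-0.346, 0.938, -0.001], [0.938, 0.346, 0.0], [0.001, -0.0, -1.0]]
ft_force: [-0.0, -0.0, 0.2]
grip_width: 0.064
gripper_force: 0.0
time_s: 2.15
position: [0.4917, -0.1708, 0.132]
tool_rot: [[-0.972, 0.237, -0.0], [0.237, 0.972, 0.0], [0.0, 0.0, -1.0]]
ft_force: [-1.1, 0.2, 0.6]
grip_width: 0.064
gripper_force: 0.0
time_s: 2.4
position: [0.4917, -0.1709, 0.1321]
tool_rot: [[-0.97, 0.242, -0.0], [0.242, 0.97, 0.0], [0.0, 0.0, -1.0]]
ft_force: [-0.2, 0.9, -1.3]
grip_width: 0.064
gripper_force: 0.0
[ 0.49171677 -0.17087878  0.13206878] [[-0.9703, 0.2419, -0.0001], [0.2419, 0.9703, 0.0001], [0.0001, 0.0, -1.0]] [-0.15371979  0.9050675  -1.26266771]
[[326.1, 239.3], [418.5, 166.5], [409.7, 282.5], [241.7, 283.0], [233.6, 166.3]]
```

View pics/w1.png

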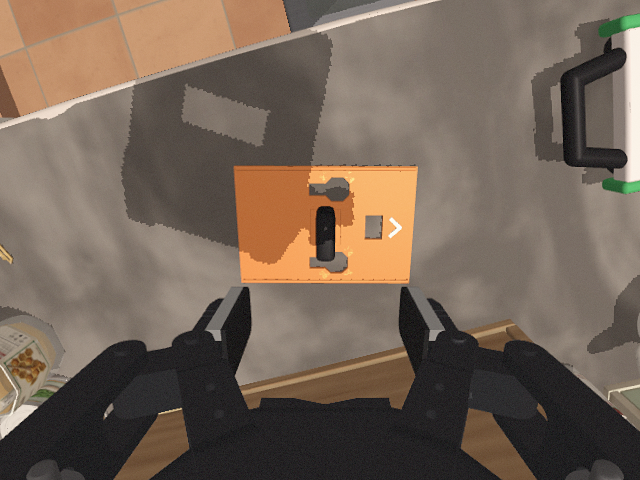

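The view agrees with the predicted corners to within 1 px. Grip bar is centred at about (326,233). Descending and gripping.

```bash
python3 -m jog '[{"linear":[0,0,0.4]},{"linear":[0,0,0.4]},{"linear":[0,0,0.4]},{"linear":[0,0,0.4]},{"linear":[0,0,0.4]},{"linear":[0,0,0.35]},{"linear":[0,0,0.3]},{"linear":[0,0,0.2]},{"linear":[0,0,0.15]},{"linear":[0,0,0.05]},{"linear":[0,0,0]},{"linear":[0,0,0]}]'
python3 -m jog '[{"linear":[0,0,0]},{"linear":[0,0,0]},{"linear":[0,0,0]},{"linear":[0,0,0]},{"linear":[0,0,0]},{"linear":[0,0,0]},{"linear":[0,0,0]},{"linear":[0,0,0]},{"linear":[0,0,0]},{"linear":[0,0,0]}]' -1 70
```

```text
invalid input
invalid input
```

```bash
python3 -m jog '[{"linear":[0,0,0.4],"roll":0},{"linear":[0,0,0.4],"roll":0},{"linear":[0,0,0.4],"roll":0},{"linear":[0,0,0.4],"roll":0},{"linear":[0,0,0.4],"roll":0},{"linear":[0,0,0.35],"roll":0},{"linear":[0,0,0.3],"roll":0},{"linear":[0,0,0.2],"roll":0},{"linear":[0,0,0.15],"roll":0},{"linear":[0,0,0.05],"roll":0},{"linear":[0,0,0],"roll":0},{"linear":[0,0,0],"roll":0}]'
python3 -m jog '[{"linear":[0,0,0],"roll":0},{"linear":[0,0,0],"roll":0},{"linear":[0,0,0],"roll":0},{"linear":[0,0,0],"roll":0},{"linear":[0,0,0],"roll":0},{"linear":[0,0,0],"roll":0},{"linear":[0,0,0],"roll":0},{"linear":[0,0,0],"roll":0},{"linear":[0,0,0],"roll":0},{"linear":[0,0,0],"roll":0}]' -1 70
```

```text
time_s: 3.45
position: [0.492, -0.171, 0.0106]
tool_rot: [[-0.971, 0.24, 0.001], [0.24, 0.971, -0.0], [-0.001, -0.0, -1.0]]
ft_force: [1.2, 0.2, -0.5]
grip_width: 0.0639
gripper_force: 0.0
time_s: 4.28
position: [0.4919, -0.171, 0.0105]
tool_rot: [[-0.971, 0.24, 0.001], [0.24, 0.971, -0.0], [-0.001, -0.0, -1.0]]
ft_force: [0.3, 0.6, 5.2]
grip_width: 0.0131
gripper_force: 69.1
```

```bash
python3 -m jog '[{"linear":[0,0,-0.1],"roll":0},{"linear":[0,0,-0.3],"roll":0},{"linear":[0,0,-0.4],"roll":0},{"linear":[0,0,-0.5],"roll":0},{"linear":[0,0,-0.5],"roll":-0.4},{"linear":[0,0,-0.4],"roll":-0.5},{"linear":[0,0,-0.2],"roll":-0.5},{"linear":[0,0,-0.1],"roll":-0.5},{"linear":[0,0,0],"roll":-0.5},{"linear":[0,0,0],"roll":0},{"linear":[0,0,0],"roll":0}]'
python3 -m jog '[{"linear":[0.1,0.4,0],"roll":0},{"linear":[0.1,0.7,0],"roll":0},{"linear":[0.1,0.8,0],"roll":0},{"linear":[0.1,0.8,0],"roll":0},{"linear":[0.1,0.8,0],"roll":0},{"linear":[0.1,0.8,0],"roll":0},{"linear":[0.1,0.8,0],"roll":0},{"linear":[0.1,0.8,0],"roll":0},{"linear":[0.1,0.8,0],"roll":0},{"linear":[0.1,0.7,0],"roll":0},{"linear":[0.1,0.5,0],"roll":0},{"linear":[0.05,0.19,0],"roll":0}]'
python3 -m jog '[{"linear":[0,0,0],"roll":0},{"linear":[0,0,0],"roll":0},{"linear":[0,0,0],"roll":0},{"linear":[0,0,0],"roll":0},{"linear":[0,0,0],"roll":0}]'
python3 - <<'E'
from rig import env,optics; import cv2,numpy as np
s=env.observe(); print(s["position"],np.round(s["tool_rot"],4).tolist(),s["ft_force"])
cv2.imwrite("pics/w2.png",optics.get_image("wrist")[:,:,::-1])
E
```

```text
time_s: 5.2
position: [0.4915, -0.1707, 0.1099]
tool_rot: [[-0.999, 0.034, -0.001], [0.034, 0.999, 0.0], [0.001, 0.0, -1.0]]
ft_force: [0.3, 0.2, -1.9]
grip_width: 0.0129
gripper_force: 68.2
time_s: 6.2
position: [0.455, 0.1569, 0.1099]
tool_rot: [[-1.0, 0.031, -0.001], [0.031, 1.0, 0.0], [0.001, 0.0, -1.0]]
ft_force: [0.3, -1.0, -1.7]
grip_width: 0.013
gripper_force: 68.5
time_s: 6.62
position: [0.4567, 0.1532, 0.1101]
tool_rot: [[-0.999, 0.035, -0.0], [0.035, 0.999, -0.0], [0.0, -0.0, -1.0]]
ft_force: [-0.3, 1.1, -2.0]
grip_width: 0.0134
gripper_force: 68.5
[0.45669205 0.15321265 0.11008509] [[-0.9994, 0.0347, -0.0001], [0.0347, 0.9994, -0.0001], [0.0001, -0.0001, -1.0]] [-0.29543343  1.05056314 -1.96736053]
```

View pics/w2.png

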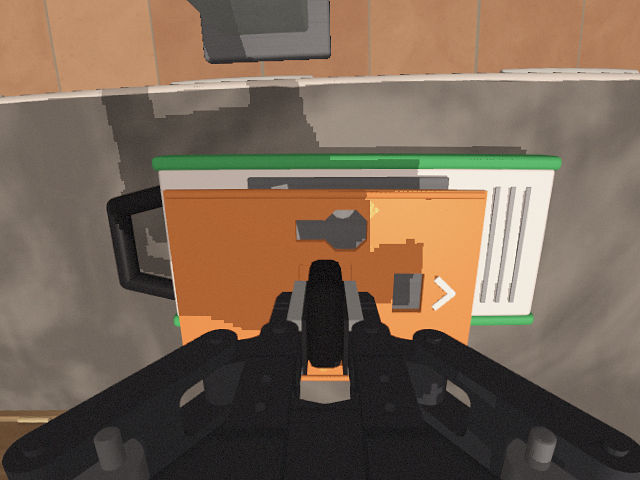

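The stud head shows through the left keyhole at about (344,213); the entry is centred at about (347,230). Zooming in for the relative measurement.

Run:
```python
import cv2
w=cv2.imread("pics/w2.png")
cv2.imwrite("pics/w2c.png",cv2.resize(w[175:325,240:500],None,fx=3,fy=3,interpolation=cv2.INTER_CUBIC))
```

```text
(no output)
```

View pics/w2c.png

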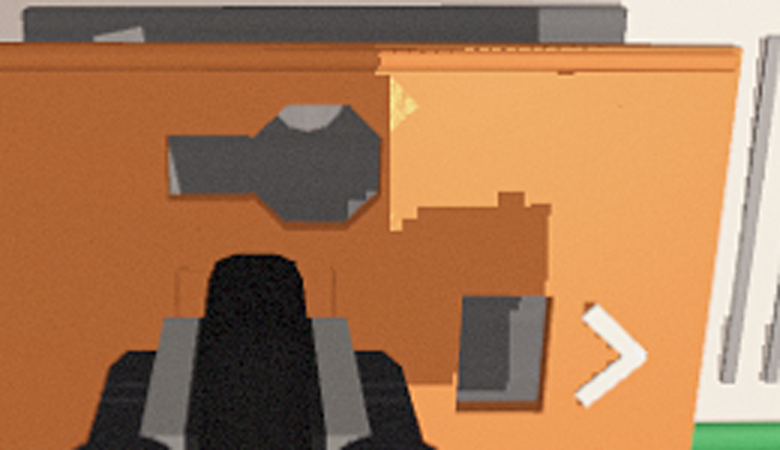

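Run:
```python
import numpy as np
from rig import env,optics
from h import *
c=optics.calibration("wrist"); s=env.observe(); p=s["position"]; R=s["tool_rot"]
f=lambda q:(np.array(q,float)+.5)/3-.5+[240,175]
zt=p[2]-.0106+.004
X=np.array([R[0][1],R[1][1]]);Y=np.array([-X[1],X[0]])
loc=lambda w:np.c_[(w-p[:2])@X,(w-p[:2])@Y].round(4).tolist()
print("yaw",np.degrees(np.arctan2(X[1],X[0])))
# measured, in hand frame (X cover, Y cover, from TCP)
print("entry centre (9,30)",loc(ray(c,f([[317,163.5]]),zt)))
print("entry top/bot edges y 39.5/20.5",loc(ray(c,f([[317,105],[317,221]]),zt)), "right edge 18.5",loc(ray(c,f([[380,160]]),zt)))
print("slot end(-13..)",loc(ray(c,f([[167,165]]),zt)))
print("corner (70,48)",loc(ray(c,f([[741,46]]),zt)),"left",loc(ray(c,[[165,190]],zt)))
print("window L/R 31.5/45.5",loc(ray(c,f([[463,297],[552,297]]),zt)))
# stud: head lowest edge
h=ray(c,f([[308,132]]),.0485)
print("head near edge world",h,"-> centre Y+7.5:",loc(h+Y*.0075))
# head predicted
print("pred head edge px",(proj(c,[[.4272+.0075,.1636,.0485]])))
print("deck front corners", ray(c,[[553,170]],.035), "carriage corners",ray(c,f([[24,8],[626,8]]),.038))
```

```text
yaw 88.0197735456143
entry centre (9,30) [[0.0082, 0.0313]]
entry top/bot edges y 39.5/20.5 [[0.0081, 0.04], [0.0083, 0.0225]] right edge 18.5 [[0.0174, 0.0318]]
slot end(-13..) [[-0.0137, 0.0311]]
corner (70,48) [[0.0686, 0.0487]] left [[-0.0693, 0.0487]]
window L/R 31.5/45.5 [[0.0307, 0.0103], [0.0443, 0.0103]]
head near edge world [[0.43397132 0.16375218]] -> centre Y+7.5: [[0.0096, 0.0306]]
pred head edge px [[342.10329981 219.86798877]]
deck front corners [[0.41026972 0.29668377]] carriage corners [[0.40869451 0.1073465 ]
 [0.41277179 0.22935769]]
```

```bash
python3 -m jog '[{"linear":[-0.012,0.033,0.1],"roll":0},{"linear":[0,0,0.2],"roll":0},{"linear":[0,0,0.25],"roll":0},{"linear":[0,0,0.25],"roll":0},{"linear":[0,0,0.2],"roll":0},{"linear":[0,0,0.1],"roll":0},{"linear":[0,0,0.08],"roll":0},{"linear":[0,0,0],"roll":0},{"linear":[0,0,0],"roll":0},{"linear":[0,0,0],"roll":0},{"linear":[0,0,0],"roll":0}]'
python3 -m jog '[{"linear":[0,0,0.04],"roll":0},{"linear":[0,0,0.03],"roll":0},{"linear":[0,0,0.03],"roll":0},{"linear":[0,0,0.03],"roll":0},{"linear":[0,0,0],"roll":0},{"linear":[0,0,0],"roll":0}]'
```

```text
time_s: 7.58
position: [0.4572, 0.1554, 0.0633]
tool_rot: [[-0.999, 0.033, 0.001], [0.033, 0.999, 0.0], [-0.001, 0.0, -1.0]]
ft_force: [0.4, 0.2, -2.3]
grip_width: 0.0128
gripper_force: 68.5
time_s: 8.08
position: [0.457, 0.1554, 0.0576]
tool_rot: [[-0.999, 0.033, -0.0], [0.033, 0.999, 0.0], [0.0, -0.0, -1.0]]
ft_force: [-0.3, 0.8, -2.8]
grip_width: 0.0131
gripper_force: 68.5
```

```bash
python3 -m jog '[{"linear":[0,-0.015,0.03],"roll":0},{"linear":[0,0,0.03],"roll":0},{"linear":[0,0,0.03],"roll":0},{"linear":[0,0,0.03],"roll":0},{"linear":[0,0,0],"roll":0},{"linear":[0,0,0],"roll":0}]'
python3 -m jog '[{"linear":[0,0,0.03],"roll":0},{"linear":[0,0,0.03],"roll":0},{"linear":[0,0,0.03],"roll":0},{"linear":[0,0,0.02],"roll":0},{"linear":[0,0,0],"roll":0},{"linear":[0,0,0],"roll":0}]'
```

```text
time_s: 8.58
position: [0.457, 0.1547, 0.0529]
tool_rot: [[-0.999, 0.033, -0.0], [0.033, 0.999, -0.0], [0.0, -0.0, -1.0]]
ft_force: [-0.6, -0.3, -1.3]
grip_width: 0.0125
gripper_force: 68.7
time_s: 9.08
position: [0.4571, 0.1548, 0.0486]
tool_rot: [[-0.999, 0.033, 0.0], [0.033, 0.999, 0.0], [-0.0, 0.0, -1.0]]
ft_force: [0.1, -0.6, 0.5]
grip_width: 0.0124
gripper_force: 68.9
```

```bash
python3 -m jog '[{"linear":[0,0,0.015],"roll":0},{"linear":[0,0,0],"roll":0},{"linear":[0,0,0],"roll":0},{"linear":[0,0,0],"roll":0}]'
```

```text
time_s: 9.42
position: [0.4571, 0.1548, 0.0485]
tool_rot: [[-0.999, 0.033, 0.001], [0.033, 0.999, -0.0], [-0.001, -0.0, -1.0]]
ft_force: [-3.1, -1.5, 7.2]
grip_width: 0.0128
gripper_force: 70.1
```

```bash
python3 -m jog '[{"linear":[0,0.03,-0.008],"roll":0},{"linear":[0,0.05,0],"roll":0},{"linear":[0,0.05,0],"roll":0},{"linear":[0,0.05,0],"roll":0},{"linear":[0,0,0],"roll":0},{"linear":[0,0,0],"roll":0}]'
python3 -m jog '[{"linear":[0,0.05,0],"roll":0},{"linear":[0,0.05,0],"roll":0},{"linear":[0,0.05,0],"roll":0},{"linear":[0,0.05,0],"roll":0},{"linear":[0,0,0],"roll":0},{"linear":[0,0,0],"roll":0}]'
```

```text
time_s: 9.92
position: [0.4577, 0.1622, 0.0485]
tool_rot: [[-0.999, 0.033, 0.001], [0.033, 0.999, 0.0], [-0.001, 0.0, -1.0]]
ft_force: [-0.0, -1.0, 5.0]
grip_width: 0.013
gripper_force: 69.6
time_s: 10.42
position: [0.4579, 0.1702, 0.0485]
tool_rot: [[-0.999, 0.033, 0.001], [0.033, 0.999, 0.0], [-0.001, 0.0, -1.0]]
ft_force: [-0.6, -1.3, 4.2]
grip_width: 0.0128
gripper_force: 69.6
```

```bash
python3 -m jog '[{"linear":[0,0.03,0],"roll":0},{"linear":[0,0.03,0],"roll":0},{"linear":[0,0.02,0],"roll":0},{"linear":[0,0,0],"roll":0},{"linear":[0,0,0],"roll":0}]'
python3 -m jog '[{"linear":[0,0.02,0],"roll":0},{"linear":[0,0.01,0],"roll":0},{"linear":[0,0,0],"roll":0},{"linear":[0,0,0],"roll":0},{"linear":[0,0,0],"roll":0}]'
```

```text
time_s: 10.83
position: [0.458, 0.1732, 0.0485]
tool_rot: [[-0.999, 0.033, 0.001], [0.033, 0.999, -0.0], [-0.001, -0.0, -1.0]]
ft_force: [0.8, -2.9, 5.1]
grip_width: 0.0127
gripper_force: 69.6
time_s: 11.25
position: [0.458, 0.1734, 0.0485]
tool_rot: [[-0.999, 0.033, 0.001], [0.033, 0.999, -0.002], [-0.001, -0.002, -1.0]]
ft_force: [-0.7, -10.2, 6.8]
grip_width: 0.0123
gripper_force: 69.9
```

The slide has reached its stop (10 N along −y). I'll ease off, test the lock with a gentle back-pull, and look.

```bash
python3 -m jog '[{"linear":[0,-0.04,0],"roll":0},{"linear":[0,-0.04,0],"roll":0},{"linear":[0,-0.03,0],"roll":0},{"linear":[0,0,0],"roll":0},{"linear":[0,0,0],"roll":0}]'
python3 - <<'E'
from rig import env,optics; import cv2
im=optics.get_image("wrist")[:,:,::-1]
cv2.imwrite("pics/w3.png",im)
E
```

```text
time_s: 11.67
position: [0.4579, 0.1707, 0.0485]
tool_rot: [[-0.999, 0.033, 0.001], [0.033, 0.999, 0.001], [-0.001, 0.001, -1.0]]
ft_force: [0.4, 3.5, 5.8]
grip_width: 0.0125
gripper_force: 69.8
```

View pics/w3.png

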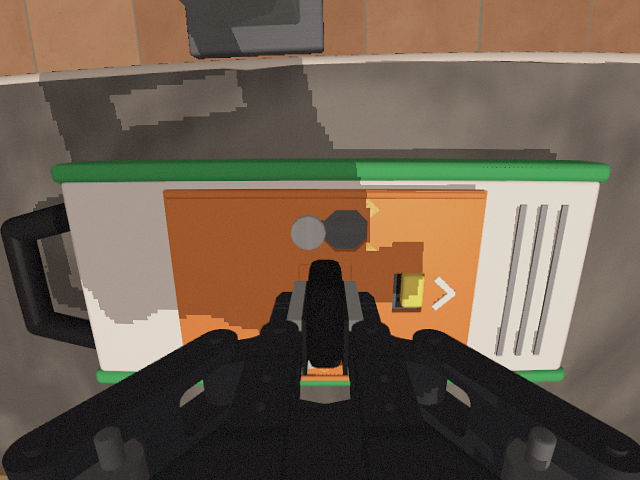

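The yellow catch is up in the window at (411,290) and holds against the back-pull. I'll push forward to home, then release and retreat.

```bash
python3 -m jog '[{"linear":[0,0.03,0],"roll":0},{"linear":[0,0.03,0],"roll":0},{"linear":[0,0.018,0],"roll":0},{"linear":[0,0,0],"roll":0},{"linear":[0,0,0],"roll":0},{"linear":[0,0,-0.006],"roll":0},{"linear":[0,0,0],"roll":0}]'
python3 -m jog '[{"linear":[0,0,0],"roll":0},{"linear":[0,0,0],"roll":0},{"linear":[0,0,0],"roll":0},{"linear":[0,0,0],"roll":0},{"linear":[0,0,0],"roll":0},{"linear":[0,0,0],"roll":0},{"linear":[0,0,0],"roll":0},{"linear":[0,0,0],"roll":0}]' 0.2
python3 -m jog '[{"linear":[0,0,-0.1],"roll":0},{"linear":[0,0,-0.2],"roll":0},{"linear":[0,0,-0.4],"roll":0},{"linear":[0,0,-0.5],"roll":0},{"linear":[0,0,-0.5],"roll":0},{"linear":[0,0,-0.5],"roll":0},{"linear":[0,0,-0.5],"roll":0},{"linear":[0,0,-0.3],"roll":0},{"linear":[0,0,0],"roll":0},{"linear":[0,0,0],"roll":0},{"linear":[0,0,0],"roll":0}]'
python3 - <<'E'
from rig import env,optics; import cv2
cv2.imwrite("pics/w4.png",optics.get_image("wrist")[:,:,::-1])
E
```

```text
time_s: 12.3
position: [0.4579, 0.1731, 0.0485]
tool_rot: [[-0.999, 0.033, 0.001], [0.033, 0.999, -0.0], [-0.001, -0.0, -1.0]]
ft_force: [1.2, -1.8, 2.0]
grip_width: 0.0125
gripper_force: 69.3
time_s: 12.97
position: [0.4576, 0.1731, 0.0485]
tool_rot: [[-0.999, 0.033, -0.0], [0.033, 0.999, 0.0], [0.0, 0.0, -1.0]]
ft_force: [0.4, -0.7, -0.9]
grip_width: 0.0511
gripper_force: 0.0
time_s: 13.88
position: [0.4571, 0.173, 0.1679]
tool_rot: [[-0.999, 0.033, -0.001], [0.033, 0.999, -0.0], [0.001, -0.0, -1.0]]
ft_force: [-0.6, 0.2, -0.2]
grip_width: 0.0511
gripper_force: 0.0
```

View pics/w4.png

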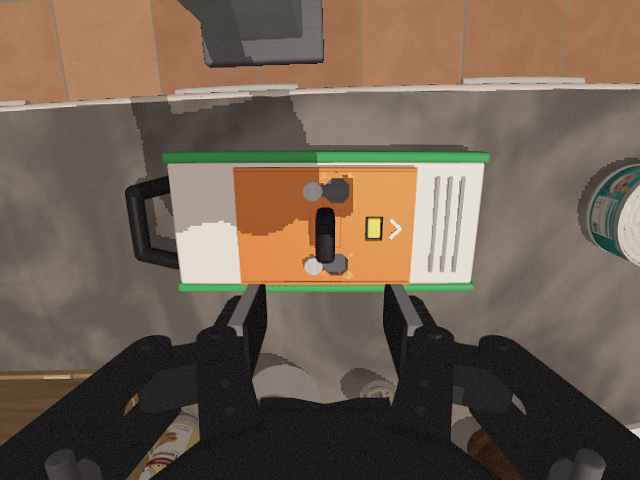

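The cover lies flat and home. The yellow catch is centred in its window at (374,228), the stud heads are over the slot ends at (313,191) and (313,266), and the gripper is clear.

```bash
python3 -c "
from rig import env
print(env.close_job())"
```

```text
the job is handed in; nothing more can be done
None
```

The blade cover is on the slicer, flat and slid home with the yellow catch up in its window; the gripper is clear, the mug, jars and tin were not touched, and the job was handed in at about 14 s.

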